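# Top up a spring-loaded plate magazine and make it ready to run

### The job

Make the plate magazine ready to run: pull up the black spring knob at its corner and twist it clockwise into its rest notch, so that the keeper arm stays raised, out of the way of the mouth. Then lay the loose aluminium blank on the stack just in front of the two feed lips, press it down against the spring and slide it fully back under the lips to the back wall, so that they hold the whole stack down when you let go. Do not disturb the other things on the bench.

Things in the scene. Friction and masses are not known exactly. Their poses are not given: they have to be found in the camera images.
- mouth (a point): Reference point of the magazine (fixed; grey base, steel walls, air cylinder behind): middle of the place of a loaded blank, at the underside of the two lips, 80 mm above the bench. x horizontal, to the back wall (face at x=+31.5 mm); z up. Walls at y=+-48 mm, flared outward above. Lips 4 mm thick over x=17..37, |y|>35 mm; between them and in front the top is open. Nothing but the knob is over 90 mm high
- plunger (a joint): Lift of the spring knob, m: 0 = down (starts here), 0.019 = end of travel. A spring pulls it down (about 4 N at 0, 7 N at the top). The arm leaves its deep slot and can turn above 0.0145. In the rest notch it stays at about 0.011
- keeper (a joint): Twist of the knob and its keeper arm, rad, growing clockwise seen from above: 0 = arm across the front of the mouth (starts here), 1.57 = in the rest notch (the arm drops in once within 0.2 of it), arm pointing away from the lips, along -x of mouth. End stop 1.75. It turns only when lifted
- follower (a joint): How far the sprung follower under the stack is pressed down, m: 0 at the start, the two blanks held up against the lips; about 0.010 with one blank more under the lips; end of travel 0.021. Pressing the third blank down 10 to 15 mm takes about 6 to 11 N
- knob (a point): Centre of the black round fluted knob, 31 mm wide and 28 mm high, upright axis, about 108 mm above the bench when down; it stands on a post at mouth x=-40, y=+76 mm. Free all round from 4 mm below its underside up
- blank_mid (a point): Centre of the loose blank: aluminium plate 60 (its x) x 90 (its y) x 10 mm thick, small holes at the corners, lying flat on the bench, about 0.15 kg, smooth. To load: lay it with its x along the mouth's x and its centre at mouth x about -20 mm, on the stack (clear of the lips by 4 mm); a fingertip pressing on its top can also drag it back. Home: centre at mouth x = 0 to +1.5, z = -5 mm
- stack_top_mid (a point): Centre of the upper of the two like blanks already in the magazine; its top touches the underside of the lips at the start (mouth z = -5 mm)
- stack_low_mid (a point): Centre of the lower blank already in the magazine (mouth z = -15 mm at the start), on the follower
- project_box: Bystander: closed grey plastic box 84x58x31 mm, origin under its centre
- tape_roll: Bystander: roll of beige tape lying flat, 100 mm across, 25 mm high, origin under its centre
- solder_reel: Bystander: standing reel of solder wire, 52 mm across, 46 mm high, origin under its centre
There are look-alikes about, which are no part of the job. Leave any brown look-alike of the part that bears blank_mid alone.

How it is judged:
By the outcome, as a careful person would: the job done as asked, in the order asked, and still so for the second after the job is handed in, with the robot touching nothing.
It also fails if it takes over 61 s, if anything falls off the work surface, if the arm or the gripper's body presses on something with over 40 N, if the wrist force passes 120 N, or if a joint passes its speed limit or range.

### The arm

A 7-joint arm with a two-finger parallel gripper is mounted at the origin on a cart in front of the work surface, level with it; the furniture and walls round the work are solid. World frame = base frame: x ahead of the robot, y to its left, z up, the work surface at z = 0. Lengths are in mm, angles in rad, forces in N, time in s.
With the tool pointing down it reaches from about 425 to 925 mm from the base axis. Payload 6.8 kg.
Tool frame: the origin (TCP) lies at the very end of the fingers, on their centre line; the grasp point (between the pads) lies 19 mm behind it; z points along the fingers, y is the line along which they close (so a half turn about z gives the same grasp; the last joint's range is limited). The gripper opens to 85 mm and grips with 20 to 120 N. Pads are 22 mm wide; open, the fingers measure 114 mm over their backs; the gripper's body (76 mm by 85 mm) begins 54 mm behind the grasp point. The pads swing forward as they close: fully open they stand 13 mm farther back than shut.
Start: joints at [1.195, 0.477, 0.022, 1.555, -0.011, 1.109, -0.083], TCP at [178.621, -650.955, 231.308] pointing down, gripper open.
Joint ranges: [-2.96, 2.96], [-0.34, 2.1], [-1.41, 1.46], [0.24, 2.44], [-1.37, 4.51], [0.17, 1.92], [-2.96, 2.96]. Speed limits (rad/s): [2.39, 2.39, 3.14, 3.14, 3.14, 3.14, 3.14].

### API

Orientations are given as a rotation vector (axis times angle).
In Python, from workcell import get_state, grab_frame, camera_model, close_job gives the robot as it stands. The module is installed in compiled form; this text tells all that it offers.
- The arm moves only by the tool play_rows, never from a script. Its argument "deltas" is a list of rows, each a list of 7 numbers: the shift along the tool's x, y, z in m, then the turn, a rotation vector about the tool's x, y, z in rad, then the gripper command: -1 is shut, 1 is fully open, values between are in proportion. A call has 1 to 5 rows; each row shifts and turns the commanded pose from where the row before left it, along the tool's axes as they then stand; what a row does not reach is not made up. A row lasts 1/8 s, in which the tool goes at most 62.5 mm and 10.7 degrees, less where a joint would pass 70% of its speed; a pose out of reach is approached as far as the arm can. A call is refused whole if a number of a shift passes 0.0625 or a number of a turn 0.188, either way. A call with a gripper value outside its range is refused whole. The fingers move at their own pace and stop on an object; "grip_force" is the grip in N (left out, the last holds). Time passes only in rows, so rows that do not move let the fingers close. It gives the time, the measured TCP pose, the force, the opening and the grip force at its end, in the units of the state.
- get_state(): the state, without advancing time (a new reading comes with each control period).
- grab_frame(name): name is "side" or "top" or "wrist"; returns (picture, depth): 384x512x3 uint8, red, green, blue; 384x512 float32, mm along the optical axis (not along the pixel's ray), 0 where there is no reading.
- camera_model(name): a dict with "fx", "fy", "cx", "cy" (pixels), "rvec" (rotation vector, rad) and "tvec" (3), from world to camera coordinates, as OpenCV has them; the wrist camera has in their place "tool_from_camera" (4x4, takes a point from camera to tool coordinates, whose origin is the TCP and whose axes are the flange's). Camera axes: x right, y down, z forward; pixel columns grow to the right and rows downward; lengths in mm; the calibration is good to about 2 mm. A picture is of the moment at which its call begins: read the wrist's pose just before it. camera_model takes no time and is no camera call.
- close_job(): hands the job in; it is judged then, once.
The state is a dict: "time": time; "joint_positions": joint angles; "joint_velocities": joint speeds; "joint_efforts": joint torques, N m; "tcp_pos": TCP position; "tool_rot": TCP orientation; "ft_force": force on the tool from outside, world axes, zero at the start; "wrist_torque": the same for the moment, N m; "finger_gap": opening from 0.0 (shut) to 1.0 (fully open); "gripper_force": force on a finger pad.
Only numpy, scipy, OpenCV 4.12 (cv2) and the standard library are available. Lean on these libraries where they do the work, as an engineer would, in place of code of your own. Each camera call takes 0.05 s, during which the arm holds its last target. There are 200 camera calls.

## Working session

There is one attempt and no reset: what is moved stays moved. The work goes in short steps, Python scripts to look and compute and a tool call to move; the robot and the scene stay as the last step left them, time stands still between calls to the robot, and variables do not carry over. Pictures are saved under pics/ and viewed, at most 10 in all, crops included, and the job is handed in when it is done.

Besides the shell and the picture viewer there is one more tool, called after ">>>" by a JSON object that holds its "op" and its "data". play_rows: Moves the arm, as the interface text tells. Its arguments: {"type":"object","properties":{"deltas":{"type":"array","items":{"type":"array","items":{"type":"number"}}},"grip_force":{"type":"number"}},"required":["deltas"]}

```bash
mkdir -p pics; cat > h.py <<'E'
import numpy as np, cv2
from scipy.spatial.transform import Rotation as R
from workcell import *
def cloud(name):
    s=get_state(); im,d=grab_frame(name); m=camera_model(name)
    v,u=np.mgrid[0:384,0:512]
    p=np.stack([(u-m['cx'])/m['fx']*d,(v-m['cy'])/m['fy']*d,d],-1).astype(float)
    if name=='wrist':
        T=np.array(m['tool_from_camera']); p=p@T[:3,:3].T+T[:3,3]
        p=p@R.from_rotvec(s['tool_rot']).as_matrix().T+np.array(s['tcp_pos'])
    else:
        Rm=R.from_rotvec(np.array(m['rvec']).ravel()).as_matrix(); p=(p-np.array(m['tvec']).ravel())@Rm
    p[d==0]=np.nan
    return im,p
E
python3 - <<'E'
from h import *
for n in ['top','side']:
    im,p=cloud(n); np.save(n+'.npy',p); cv2.imwrite(f'pics/{n}0.png',cv2.resize(im[:,:,::-1],(800,600)))
    cv2.imwrite(f'{n}.png',im[:,:,::-1])
s=get_state(); print(s)
E
```

```text
{'time': 0.1, 'joint_positions': array([ 1.19491485,  0.47770809,  0.02233055,  1.55634274, -0.01153943,
        1.10931093, -0.08308123]), 'joint_velocities': array([-0.00164083, -0.00141966,  0.00108288, -0.00390598,  0.00107916,
        0.00229455, -0.00137533]), 'joint_efforts': array([ 3.85432650e-03, -5.97766256e+01,  1.61329396e+00, -2.81959677e+01,
        1.28508668e-02,  4.91521045e-03, -1.36455242e-05]), 'tcp_pos': array([ 178.46645775, -650.42576199,  230.43312138]), 'tool_rot': array([-3.11186812e+00, -4.19208829e-01,  4.65520326e-04]), 'ft_force': array([-0.03830102,  0.38966329,  0.75886903]), 'wrist_torque': array([-0.02140915,  0.00763332,  0.0158721 ]), 'gripper_force': 0.0, 'finger_gap': 0.9963534783033959}
```

View pics/top0.png

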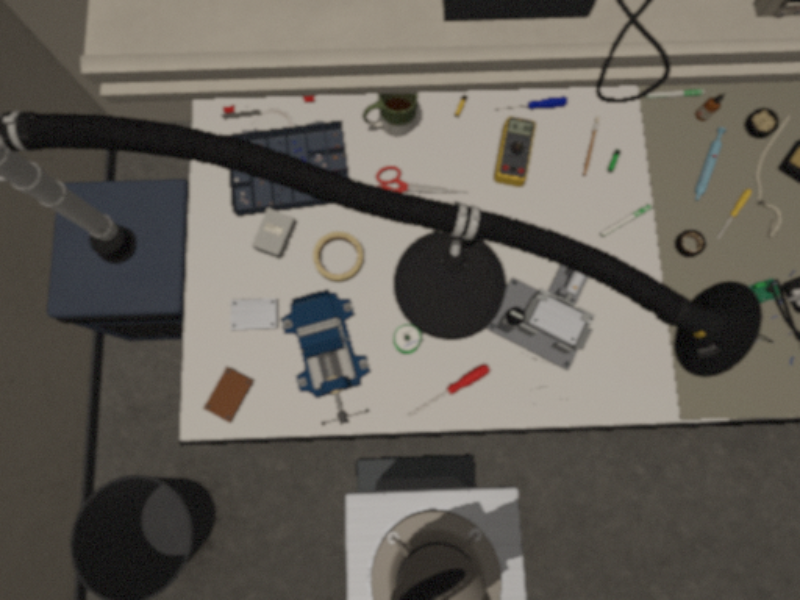

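View pics/side0.png

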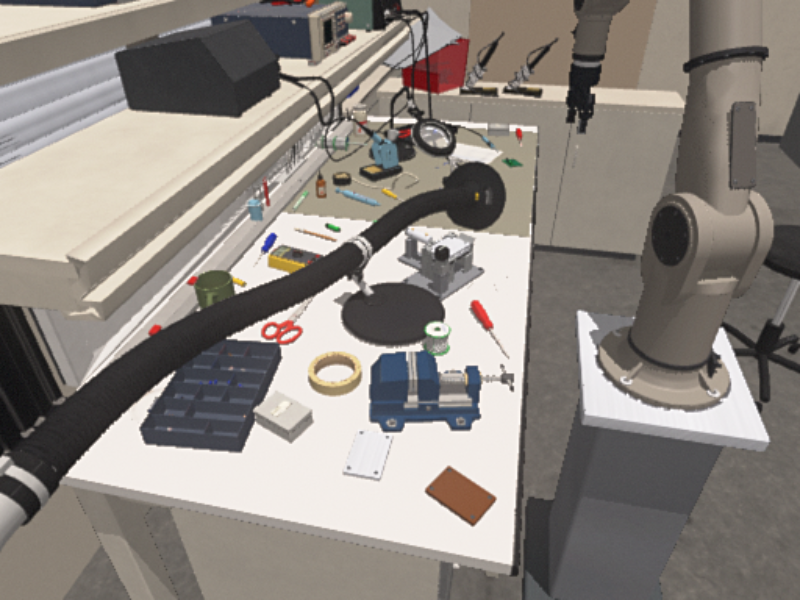

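The top view shows the loose aluminium blank at (255,314), the magazine at (545,322) with its knob at (515,316), the brown look-alike at (228,394), and the fume hose overhead. The side view shows the same things, with the blank at (370,453) and the knob at (441,253).

```bash
python3 - <<'E'
from h import *
p=np.load('top.npy'); im=cv2.imread('top.png')
k=.64
def at(u,v): return np.round(p[int(v*k),int(u*k)],0)
for n,u,v in [('base',436,560),('blank',255,314),('brown',228,394),('knob',515,315),('stack',560,318),('hose',600,255),('hose2',540,233),('hose3',470,215),('hose4',350,185),('hose5',670,295),('head',720,330),('disc',430,290),('vise',325,340),('box',274,233),('reel',408,338),('cyl',572,280)]: print(n,at(u,v))
# blank
g=cv2.cvtColor(im,cv2.COLOR_BGR2GRAY).astype(int)
sub=p[185:220,140:185]; 
m=(p[...,2]>5)&(p[...,2]<16); mm=np.zeros_like(m); mm[180:225,140:182]=m[180:225,140:182]
q=p[mm][:,:2].astype(np.float32); print(len(q),cv2.minAreaRect(q),np.median(p[mm],0))
# magazine: print heights
mm=np.zeros_like(m); mm[170:240,300:390]=True
q=p[mm]
for lo,hi in [(5,25),(60,72),(72,82),(82,92),(92,104),(104,130)]:
    a=q[(q[:,2]>lo)&(q[:,2]<hi)]
    if len(a)>5: print(lo,hi,len(a),a.mean(0).round(1),cv2.minAreaRect(a[:,:2].astype(np.float32)))
ps=np.load('side.npy'); print('side knob',ps[int(253*k),int(441*k)], 'blank',ps[int(453*k),int(370*k)])
a=ps.reshape(-1,3);
# hose heights near workspace
for x in range(400,900,50):
  for P in (p.reshape(-1,3),a):
    s=P[(abs(P[:,0]-x)<25)&(P[:,2]>150)&(P[:,2]<900)&(abs(P[:,1])<700)]
    if len(s): print(x,'z min/max',s[:,2].min().round(),s[:,2].max().round(),'y',s[:,1].min().round(),s[:,1].max().round(),len(s))
c=np.vstack([p.reshape(-1,3),a]); 
crop=im[150:260,270:410]; cv2.imwrite('pics/magcrop.png',cv2.resize(crop,None,fx=5.5,fy=5.4,interpolation=cv2.INTER_CUBIC))
E
```

```text
base [ 67.   8. 166.]
blank [493. 327.  12.]
brown [339. 379.  10.]
knob [ 454. -153.  120.]
stack [ 452. -245.   80.]
hose [ 542. -296.  172.]
hose2 [ 587. -198.  164.]
hose3 [625. -78. 164.]
hose4 [671. 125. 203.]
hose5 [ 475. -415.  150.]
head [ 413. -507.  123.]
disc [524. -14.  31.]
vise [425. 183.  89.]
box [648. 288.  33.]
reel [435.  31.   5.]
cyl [ 521. -274.   81.]
604 ((488.71783447265625, 334.0191650390625), (128.71624755859375, 129.614013671875), 83.67643737792969) [490.86730479 327.55783577  10.38078884]
5 25 1583 [ 465.1 -196.3   13.1] ((462.0664978027344, -224.14773559570312), (279.9896240234375, 214.3392791748047), 88.04570770263672)
60 72 97 [ 454.  -233.4   65.6] ((469.8033142089844, -227.62942504882812), (147.40550231933594, 109.81218719482422), 69.25946044921875)
72 82 681 [ 453.5 -242.8   79.4] ((481.4709777832031, -234.64218139648438), (151.2661590576172, 136.18988037109375), 69.2157211303711)
82 92 436 [ 460.5 -250.9   84.7] ((479.2177429199219, -236.88206481933594), (155.27374267578125, 134.87255859375), 68.70569610595703)
92 104 9 [ 439.7 -186.5   96.6] ((44
[... 551 characters left out ...]
413.0 -261.0 603
500 z min/max 150.0 170.0 y -396.0 -259.0 136
550 z min/max 150.0 176.0 y -350.0 -167.0 710
550 z min/max 150.0 172.0 y -336.0 -174.0 214
600 z min/max 150.0 178.0 y -258.0 74.0 1077
600 z min/max 150.0 174.0 y -233.0 70.0 404
650 z min/max 150.0 216.0 y -136.0 237.0 1525
650 z min/max 150.0 213.0 y -124.0 240.0 897
700 z min/max 175.0 270.0 y 72.0 512.0 1733
700 z min/max 174.0 263.0 y 99.0 504.0 1771
750 z min/max 215.0 429.0 y -562.0 693.0 15684
750 z min/max 221.0 447.0 y -699.0 699.0 11812
800 z min/max 204.0 466.0 y -519.0 679.0 9892
800 z min/max 201.0 621.0 y -700.0 634.0 9267
850 z min/max 150.0 433.0 y -462.0 473.0 4235
850 z min/max 200.0 629.0 y -684.0 477.0 5391
```

View pics/magcrop.png

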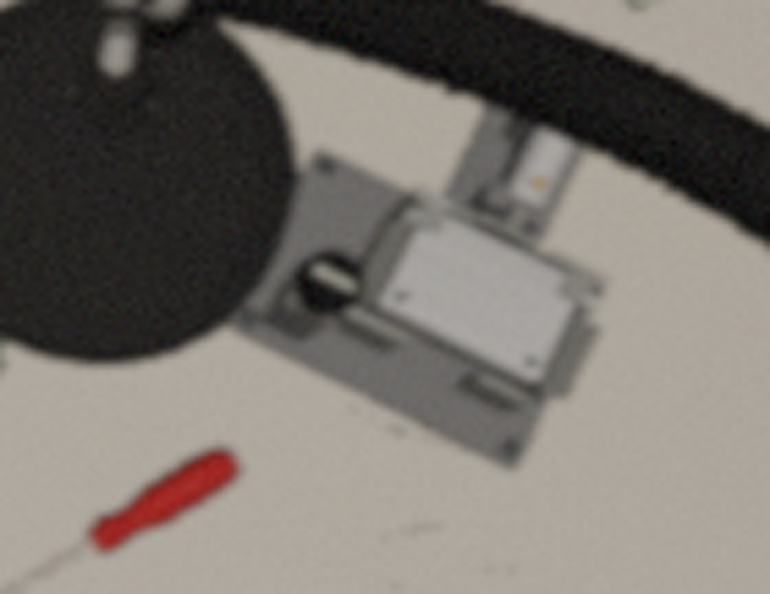

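The crop shows the knob at (328,283), the stack with its blank near (480,290), and the back wall and cylinder to the upper right. The mouth x yaw comes out at about -24°. The hose passes behind the mouth at about z 125–175. I'll move over the knob first.

>>> {"op": "play_rows", "data": {"deltas": [[0.033,-0.034,0,0,0,0,1],[0.033,-0.034,0,0,0,0,1],[0.033,-0.034,0,0,0,0,1],[0.033,-0.034,0,0,0,0,1],[0.033,-0.034,0,0,0,0,1]]}}

```text
time: 0.72
tcp_pos: [293.2, -441.7, 231.0]
tool_rot: [-3.113, -0.419, 0.0]
ft_force: [0.3, 0.0, 0.4]
finger_gap: 1.001
gripper_force: 0.0
```

>>> {"op": "play_rows", "data": {"deltas": [[0.033,-0.034,0,0,0,0,1],[0.033,-0.034,0,0,0,0,1],[0.033,-0.034,0,0,0,0,1],[0.033,-0.034,0,0,0,0,1],[0.033,-0.034,0,0,0,0,1]]}}

```text
time: 1.35
tcp_pos: [407.2, -234.3, 231.2]
tool_rot: [-3.113, -0.419, 0.0]
ft_force: [0.8, 0.1, 0.1]
finger_gap: 1.001
gripper_force: 0.0
```

>>> {"op": "play_rows", "data": {"deltas": [[0.02,-0.025,0,0,0,0,1],[0,0,0,0,0,-0.17,1],[0,0,0,0,0,-0.17,1],[0,0,0,0,0,-0.17,1],[0,0,0,0,0,0,1]]}}

```text
time: 1.98
tcp_pos: [419.3, -206.3, 231.1]
tool_rot: [-2.908, -1.189, 0.001]
ft_force: [1.2, -1.2, 0.2]
finger_gap: 0.999
gripper_force: 0.0
```

```bash
python3 - <<'E'
from h import *
s=get_state(); Rm=R.from_rotvec(s['tool_rot']).as_matrix(); print(s['tcp_pos'],Rm.round(3), s['joint_positions'].round(2))
im,p=cloud('wrist'); np.save('w1.npy',p); cv2.imwrite('w1.png',im[:,:,::-1]); cv2.imwrite('pics/w1.png',cv2.resize(im[:,:,::-1],(800,600)))
print(camera_model('wrist'))
z=p[...,2]
def rep(n,m):
    q=p[m]; print(n,len(q),np.median(q,0).round(1),cv2.minAreaRect(q[:,:2].astype(np.float32)))
reg=(abs(p[...,0]-455)<40)&(abs(p[...,1]+150)<40)
rep('knobtop',(z>116)&(z<130)&reg)
reg=(abs(p[...,0]-459)<90)&(abs(p[...,1]+237)<90)
rep('stack',(z>77)&(z<82)&reg); rep('lips',(z>82)&(z<95)&reg)
E
```

```text
[ 419.30781037 -206.30505297  231.0617215 ] [[ 0.714  0.701 -0.   ]
 [ 0.701 -0.714  0.   ]
 [-0.    -0.001 -1.   ]] [ 0.61  0.15 -0.32  2.02  0.06  0.98 -0.53]
{'fx': 276.2736113820388, 'fy': 276.2736113820388, 'cx': 254.78215602333685, 'cy': 188.58574109208004, 'tool_from_camera': array([[ 3.88392095e-04, -9.54122044e-01, -2.99417725e-01,
         7.60854905e+01],
       [ 9.99999561e-01,  6.25805051e-04, -6.97027771e-04,
         1.62350421e+00],
       [ 8.52426686e-04, -2.99417323e-01,  9.54121868e-01,
        -1.43617511e+02],
       [ 0.00000000e+00,  0.00000000e+00,  0.00000000e+00,
         1.00000000e+00]])}
knobtop 976 [ 454.3 -157.1  122.5] ((453.8945617675781, -157.5490264892578), (31.790935516357422, 31.64458656311035), 35.281272888183594)
stack 4626 [ 452.4 -243.6   80.8] ((460.46173095703125, -253.7461395263672), (124.43324279785156, 153.67843627929688), 34.732784271240234)
lips 2516 [ 468.9 -273.1   84.9] ((484.115966796875, -243.994873046875), (149.96974182128906, 132.81558227539062), 62.490875244140625)
```

View pics/w1.png

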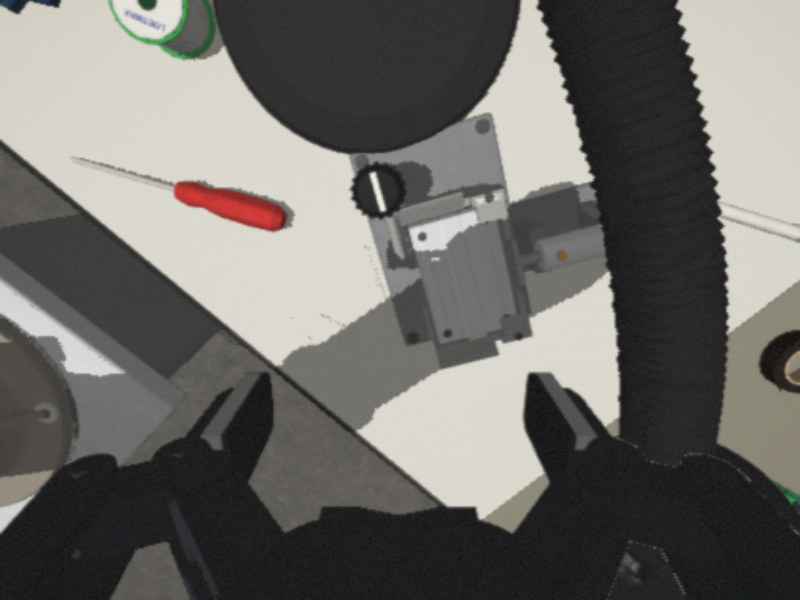

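The wrist view shows the knob at (378,190) and the stack at about (465,275), with the lips at (488,205) and (515,328) and the hose on the right. Measured knob centre is (453.9, -157.5) with its top at z 122.5.

>>> {"op": "play_rows", "data": {"deltas": [[0.0295,-0.0053,0,0,0,0,1],[0.0295,-0.0053,0,0,0,0,1],[0,0,0.045,0,0,0,1],[0,0,0.045,0,0,0,1],[0,0,0,0,0,0,1]]}}

```text
time: 2.65
tcp_pos: [451.6, -156.8, 138.8]
tool_rot: [-2.904, -1.186, 0.008]
ft_force: [-0.2, 0.5, 0.2]
finger_gap: 1.0
gripper_force: 0.0
```

```bash
python3 - <<'E'
from h import *
p=np.load('w1.npy'); k=.64
def a(u,v): 
    w=p[int(v*k)-1:int(v*k)+2,int(u*k)-1:int(u*k)+2].reshape(-1,3); return np.nanmedian(w,0)
for u,v in [(414,228),(440,340),(470,215),(500,333),(488,205),(515,328),(422,237),(447,334)]: print((u,v),a(u,v).round(1))
d=a(422,237)-a(447,334); print('y yaw from holes',np.degrees(np.arctan2(d[1],d[0]))-90)
d=a(488,205)-a(515,328); print(np.degrees(np.arctan2(d[1],d[0]))-90)
print(get_state()['tcp_pos'])
E
```

```text
(414, 228) [ 450.1 -191.7   79.6]
(440, 340) [ 405.5 -264.3   80.8]
(470, 215) [ 482.7 -212.4   81.4]
(500, 333) [ 440.  -293.1   79.5]
(488, 205) [ 495.5 -216.2   84.4]
(515, 328) [ 451.  -293.8   85.2]
(422, 237) [ 450.2 -200.6   81.3]
(447, 334) [ 413.  -264.6   81. ]
y yaw from holes -30.14433971151245
-29.784561575485952
[ 451.59055008 -156.76267704  138.79206005]
```

>>> {"op": "play_rows", "data": {"deltas": [[0.001,0.001,0.03,0,0,0,1],[0,0,0.013,0,0,0,1],[0,0,0,0,0,0,1],[0,0,0,0,0,0,1]]}}

```text
time: 3.15
tcp_pos: [456.4, -157.7, 99.5]
tool_rot: [2.906, 1.19, 0.002]
ft_force: [-0.5, -0.5, -0.1]
finger_gap: 1.002
gripper_force: 0.0
```

>>> {"op": "play_rows", "data": {"deltas": [[-0.0017,-0.0017,0.003,0,0,0,1],[0,0,0,0,0,0,-1],[0,0,0,0,0,0,-1],[0,0,0,0,0,0,-1],[0,0,0,0,0,0,-1]], "grip_force": 60}}

```text
time: 3.78
tcp_pos: [452.9, -157.0, 95.7]
tool_rot: [-2.906, -1.191, 0.001]
ft_force: [-2.3, 1.6, 7.5]
finger_gap: 0.345
gripper_force: 58.7
```

>>> {"op": "play_rows", "data": {"deltas": [[0,0,0,0,0,0,-1],[0,0,0,0,0,0,-1]]}}

```text
time: 4.03
tcp_pos: [452.9, -157.0, 95.7]
tool_rot: [-2.906, -1.191, 0.001]
ft_force: [-2.9, 1.6, 7.3]
finger_gap: 0.337
gripper_force: 58.7
```

>>> {"op": "play_rows", "data": {"deltas": [[0,0,-0.006,0,0,0,-1],[0,0,-0.006,0,0,0,-1],[0,0,-0.006,0,0,0,-1],[0,0,0,0,0,0,-1],[0,0,0,0,0,0,-1]]}}

```text
time: 4.65
tcp_pos: [452.8, -157.1, 113.0]
tool_rot: [-2.906, -1.191, 0.001]
ft_force: [-0.1, 3.0, -6.7]
finger_gap: 0.338
gripper_force: 59.7
```

>>> {"op": "play_rows", "data": {"deltas": [[0,0,0,0,0,0.16,-1],[0,0,0,0,0,0.16,-1],[0,0,0,0,0,0.16,-1],[0,0,0,0,0,0.16,-1],[0,0,0,0,0,0.16,-1]]}}

```text
time: 5.28
tcp_pos: [452.5, -156.6, 112.8]
tool_rot: [-3.14, 0.042, 0.003]
ft_force: [-0.3, 3.5, -7.2]
finger_gap: 0.338
gripper_force: 59.7
```

>>> {"op": "play_rows", "data": {"deltas": [[0,0,0,0,0,0.16,-1],[0,0,0,0,0,0.16,-1],[0,0,0,0,0,0.16,-1],[0,0,0,0,0,0.16,-1],[0,0,0,0,0,0.14,-1]]}}

```text
time: 5.9
tcp_pos: [452.6, -156.2, 112.8]
tool_rot: [-2.889, 1.232, 0.003]
ft_force: [0.0, 5.2, -7.3]
finger_gap: 0.332
gripper_force: 59.7
```

>>> {"op": "play_rows", "data": {"deltas": [[0,0,0,0,0,0,-1],[0,0,0,0,0,0,-1]]}}

```text
time: 6.15
tcp_pos: [452.7, -156.2, 112.9]
tool_rot: [-2.894, 1.22, 0.003]
ft_force: [0.2, 5.8, -7.5]
finger_gap: 0.339
gripper_force: 59.8
```

>>> {"op": "play_rows", "data": {"deltas": [[0,0,0.003,0,0,0,-1],[0,0,0.003,0,0,0,-1],[0,0,0,0,0,0,-1]]}}

```text
time: 6.52
tcp_pos: [452.7, -156.2, 106.9]
tool_rot: [-2.894, 1.22, 0.003]
ft_force: [-0.7, 5.9, -6.3]
finger_gap: 0.34
gripper_force: 60.0
```

>>> {"op": "play_rows", "data": {"deltas": [[0,0,0.0015,0,0,0,-1],[0,0,0,0,0,0,-1]]}}

```text
time: 6.78
tcp_pos: [452.8, -156.3, 106.5]
tool_rot: [-2.894, 1.22, 0.003]
ft_force: [-4.2, 6.9, 7.3]
finger_gap: 0.338
gripper_force: 61.4
```

The force reversed sign, so the arm is seated in the notch. Releasing.

>>> {"op": "play_rows", "data": {"deltas": [[0,0,-0.0007,0,0,0,-1],[0,0,0,0,0,0,1],[0,0,0,0,0,0,1],[0,0,0,0,0,0,1],[0,0,0,0,0,0,1]]}}

```text
time: 7.4
tcp_pos: [453.4, -157.7, 106.7]
tool_rot: [2.892, -1.226, 0.001]
ft_force: [-0.2, -0.4, 0.1]
finger_gap: 1.002
gripper_force: 0.0
```

>>> {"op": "play_rows", "data": {"deltas": [[0,0,-0.03,0,0,0,1],[0,0,-0.05,0,0,-0.18,1],[0,0,-0.05,0,0,-0.18,1],[0,0,-0.01,0,0,-0.18,1],[0,0,0,0,0,-0.18,1]]}}

```text
time: 8.02
tcp_pos: [453.9, -157.8, 248.1]
tool_rot: [3.138, -0.12, 0.005]
ft_force: [-0.3, -0.3, -0.4]
finger_gap: 1.0
gripper_force: 0.0
```

```bash
python3 - <<'E'
from h import *
s=get_state(); Rm=R.from_rotvec(s['tool_rot']).as_matrix(); print(s['tcp_pos'],Rm[:2,:2].round(3))
im,p=cloud('side'); z=p[...,2]
cv2.imwrite('pics/s2.png',cv2.resize(im[120:220,220:350,::-1],(780,600)))
# blank via side & top
for n in ('side','top'):
    im,p=cloud(n); z=p[...,2]
    m=(z>6)&(z<16)&(abs(p[...,0]-492)<65)&(abs(p[...,1]-330)<70)
    c,lab,st,ce=cv2.connectedComponentsWithStats(m.astype(np.uint8)); i=1+np.argmax(st[1:,4]); q=p[lab==i]
    print(n,len(q),np.median(q,0).round(1),cv2.minAreaRect(q[:,:2].astype(np.float32)))
    m=(z>116)&(z<145)&(abs(p[...,0]-454)<25)&(abs(p[...,1]+157)<25); print('knob',np.median(p[m],0).round(1),m.sum())
E
```

```text
[ 453.94050263 -157.75029575  248.05821835] [[ 0.997 -0.076]
 [-0.076 -0.997]]
side 677 [493.4 335.7   8.9] ((493.903076171875, 332.7747497558594), (60.18973922729492, 91.3454818725586), 0.18046656250953674)
knob [ 453.6 -147.5  127.9] 67
top 568 [491.7 328.1  10.6] ((492.3033752441406, 329.43170166015625), (90.58416748046875, 60.47065353393555), 89.14952850341797)
knob [ 451.  -155.8  132.5] 120
```

View pics/s2.png

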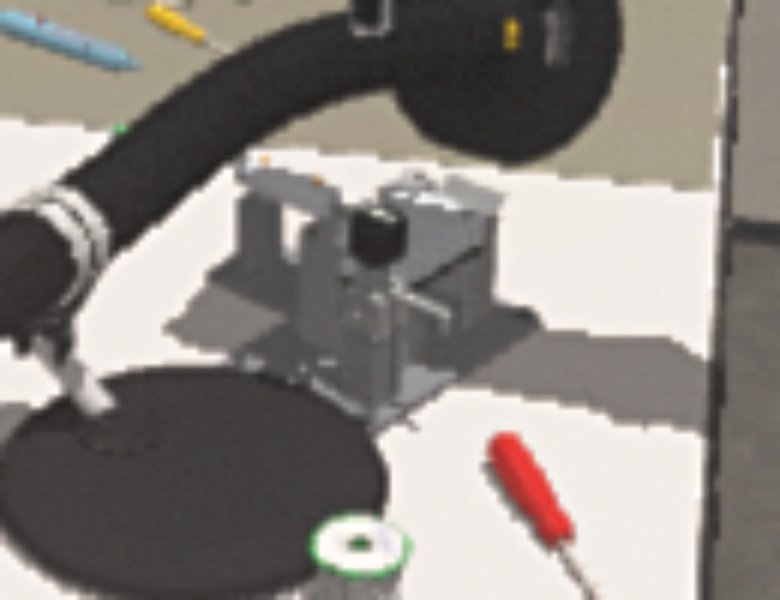

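The side crop shows the knob raised at (378,235), with the keeper arm at (425,300) now pointing away from the mouth. Its top is at about z 132.5, which is the notch height. Next is the blank.

>>> {"op": "play_rows", "data": {"deltas": [[0,-0.0545,0,0,0,0,1],[0,-0.0545,0,0,0,0,1],[0,-0.0545,0,0,0,0,1],[0,-0.0545,0,0,0,0,1],[0,-0.0545,0,0,0,0,1]]}}

```text
time: 8.8
tcp_pos: [475.4, 115.7, 246.3]
tool_rot: [3.138, -0.136, -0.0]
ft_force: [0.1, -0.2, -0.1]
finger_gap: 1.003
gripper_force: 0.0
```

>>> {"op": "play_rows", "data": {"deltas": [[0,-0.0545,0,0,0,0,1],[0,-0.0545,0,0,0,0,1],[0,-0.0545,0,0,0,0,1],[0,-0.0545,0,0,0,0,1],[0,0,0,0,0,-0.165,1]]}}

```text
time: 9.43
tcp_pos: [491.6, 337.1, 245.9]
tool_rot: [-3.136, -0.14, 0.002]
ft_force: [-0.3, -1.1, -0.1]
finger_gap: 0.998
gripper_force: 0.0
```

>>> {"op": "play_rows", "data": {"deltas": [[0,0,0.006,0,0,-0.165,1],[0,0,0.006,0,0,-0.165,1],[0,0,0.006,0,0,-0.165,1],[0,0,0.006,0,0,-0.165,1],[0,0,0.006,0,0,-0.165,1]]}}

```text
time: 10.05
tcp_pos: [493.4, 331.2, 215.7]
tool_rot: [2.822, 1.379, -0.002]
ft_force: [0.1, -0.7, -0.6]
finger_gap: 0.996
gripper_force: 0.0
```

>>> {"op": "play_rows", "data": {"deltas": [[0,0,0.006,0,0,-0.165,1],[0,0,0.006,0,0,-0.165,1],[0,0,0.006,0,0,-0.165,1],[0,0,0.006,0,0,-0.165,1],[0,0,0,0,0,0,1]]}}

```text
time: 10.68
tcp_pos: [493.2, 330.9, 191.4]
tool_rot: [-2.229, -2.212, 0.003]
ft_force: [0.4, 0.8, -0.3]
finger_gap: 0.998
gripper_force: 0.0
```

```bash
python3 - <<'E'
from h import *
s=get_state(); Rm=R.from_rotvec(s['tool_rot']).as_matrix(); print(s['tcp_pos'],Rm.round(3),s['joint_positions'].round(2))
im,p=cloud('wrist'); z=p[...,2]
cv2.imwrite('pics/w3.png',cv2.resize(im[:,:,::-1],(800,600)))
m=(z>6)&(z<16)&(abs(p[...,0]-492)<60)&(abs(p[...,1]-330)<70)
c,lab,st,ce=cv2.connectedComponentsWithStats(m.astype(np.uint8)); i=1+np.argmax(st[1:,4]); q=p[lab==i]
r=cv2.minAreaRect(q[:,:2].astype(np.float32)); print(len(q),q.mean(0),r)
c=np.array(r[0])-s['tcp_pos'][:2]; print('tool shift',Rm.T@np.r_[c,0], np.median(z[(z>-8)&(z<5)]))
E
```

```text
[493.17851533 330.90125775 191.43883865] [[ 0.008  1.    -0.002]
 [ 1.    -0.008 -0.001]
 [-0.001 -0.002 -1.   ]] [-0.16  0.48 -0.71  1.76  0.36  1.04 -1.01]
3614 [493.05055103 332.6847559   10.92514302] ((493.089599609375, 330.47210693359375), (89.33307647705078, 60.10837173461914), 89.81749725341797)
tool shift [-0.42981655 -0.085638    0.00054264] 0.6952559408544232
```

View pics/w3.png

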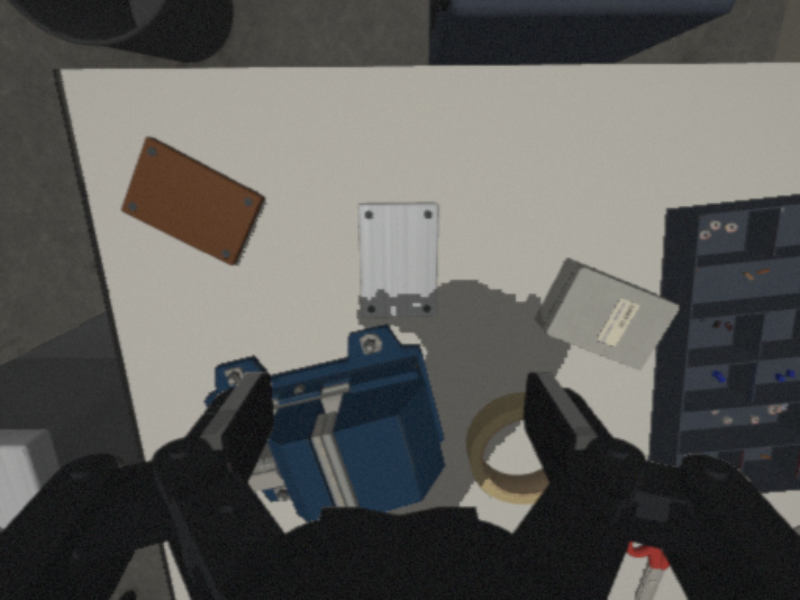

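The wrist view shows the blank at (398,260), centred on the tool axis and aligned with it. The vise, box and brown plate are clear of it. I'll descend with the opening reduced.

>>> {"op": "play_rows", "data": {"deltas": [[0,0,0.05,0,0,0,0.75],[0,0,0.05,0,0,0,0.75],[0,0,0.05,0,0,0,0.75],[0,0,0.03,0,0,0,0.75],[0,0,0.006,0,0,0,0.75]]}}

```text
time: 11.35
tcp_pos: [492.5, 330.6, 4.7]
tool_rot: [-2.229, -2.214, 0.005]
ft_force: [-0.4, 0.6, 0.4]
finger_gap: 0.878
gripper_force: 0.0
```

>>> {"op": "play_rows", "data": {"deltas": [[0,0,0.003,0,0,0,0.75],[0,0,0.002,0,0,0,0.75],[0,0,0,0,0,0,0.75]]}}

```text
time: 11.72
tcp_pos: [494.1, 331.8, 2.5]
tool_rot: [2.225, 2.217, 0.003]
ft_force: [0.7, 0.0, -0.1]
finger_gap: 0.873
gripper_force: 0.0
```

>>> {"op": "play_rows", "data": {"deltas": [[-0.001,-0.001,0.003,0,0,0,0.75],[0,0,0,0,0,0,0.75]]}}

```text
time: 11.98
tcp_pos: [492.4, 330.1, -1.5]
tool_rot: [2.225, 2.218, -0.0]
ft_force: [-0.2, -0.8, -1.2]
finger_gap: 0.876
gripper_force: 0.0
```

Still no contact. Closing gently.

>>> {"op": "play_rows", "data": {"deltas": [[0,0,0,0,0,0,0.3],[0,0,0,0,0,0,0],[0,0,0,0,0,0,-0.3],[0,0,0,0,0,0,-0.3]], "grip_force": 40}}

```text
time: 12.48
tcp_pos: [492.5, 330.5, -1.2]
tool_rot: [2.225, 2.218, 0.0]
ft_force: [-1.4, -1.8, 5.0]
finger_gap: 0.686
gripper_force: 43.3
```

>>> {"op": "play_rows", "data": {"deltas": [[0,0,-0.02,0,0,0,-0.3],[0,0,-0.045,0,0,0,-0.3],[0,0,-0.05,0,0,0,-0.3],[0,0,-0.05,0,0,0,-0.3],[0,0,-0.04,0,0,0,-0.3]]}}

```text
time: 13.1
tcp_pos: [492.4, 330.5, 206.6]
tool_rot: [2.224, 2.218, 0.003]
ft_force: [1.2, 0.5, -2.3]
finger_gap: 0.682
gripper_force: 44.3
```

```bash
python3 - <<'E'
from h import *
p=np.load('w1.npy'); a=np.radians(-30); Rz=np.array([[np.cos(a),-np.sin(a)],[np.sin(a),np.cos(a)]])
q=p.reshape(-1,3); q=q[np.isfinite(q).all(1)]
m=(q[:,:2]-[451,-244])@Rz; z=q[:,2]
def prof(c,o,lo,hi,olo,ohi):
    for b in np.arange(lo,hi,2):
        k=(c>=b)&(c<b+2)&(o>olo)&(o<ohi)
        print(int(b),np.round(np.percentile(z[k],[10,50,90])).astype(int) if k.sum()>3 else '-',end=' ')
    print()
for r in [(-25,-5),(-5,12)]: prof(m[:,1],m[:,0],-66,-38,*r); prof(m[:,1],m[:,0],36,64,*r)
prof(m[:,0],m[:,1],-40,-24,-20,20); prof(m[:,0],m[:,1],24,40,-20,20)
im,p=cloud('side'); cv2.imwrite('side2.png',im)
print(get_state()['tcp_pos'],get_state()['finger_gap'])
E
```

```text
-66 - -64 - -62 - -60 [89 90 91] -58 [88 89 91] -56 [86 88 89] -54 [84 86 87] -52 [82 83 85] -50 [77 81 82] -48 [73 78 81] -46 - -44 [80 81 82] -42 [80 81 82] -40 [80 81 82] 
36 [80 81 82] 38 [80 81 82] 40 [80 81 82] 42 [80 81 82] 44 [65 76 81] 46 - 48 [79 80 81] 50 [82 83 84] 52 [83 84 85] 54 [11 26 88] 56 [11 88 90] 58 [11 89 91] 60 [10 12 89] 62 [10 11 12] 
-66 - -64 - -62 - -60 [89 90 90] -58 [88 89 91] -56 [86 88 90] -54 [83 85 87] -52 [80 83 84] -50 [77 81 83] -48 [74 79 81] -46 - -44 [80 81 81] -42 [80 81 82] -40 [80 81 83] 
36 [80 81 82] 38 [80 81 82] 40 [80 81 82] 42 [80 81 82] 44 [65 77 81] 46 - 48 [79 80 82] 50 [79 82 83] 52 [79 84 86] 54 [11 27 87] 56 [10 88 90] 58 [10 90 91] 60 [10 11 90] 62 [10 11 11] 
-40 [10 11 12] -38 [10 11 12] -36 [10 11 12] -34 [10 11 12] -32 [79 80 81] -30 [80 81 82] -28 [80 81 82] -26 [80 81 82] 
24 [ 81 305 315] 26 [ 81 305 313] 28 [ 81 298 306] 30 [ 73  80 297] 32 [59 71 81] 34 [71 76 79] 36 [77 78 79] 38 [77 78 79] 
[494.23321812 332.60926429 211.75828883] 0.6863565845420404
```

>>> {"op": "play_rows", "data": {"deltas": [[-0.03,-0.004,0,0,0,0,-0.3],[-0.05,-0.006,0,0,0,0,-0.3],[-0.055,-0.006,0,0,0,0,-0.3],[-0.055,-0.006,0,0,0,0,-0.3],[-0.055,-0.006,0,0,0,0,-0.3]]}}

```text
time: 13.78
tcp_pos: [463.0, 83.7, 204.0]
tool_rot: [2.224, 2.218, -0.0]
ft_force: [0.9, -0.2, -2.1]
finger_gap: 0.689
gripper_force: 44.3
```

>>> {"op": "play_rows", "data": {"deltas": [[-0.055,-0.006,0,0,0,0,-0.3],[-0.055,-0.006,0,0,0,0,-0.3],[-0.055,-0.006,0,0,0,0,-0.3],[-0.055,-0.006,0,0,0,0,-0.3],[-0.05,-0.006,0,0,0,0,-0.3]]}}

```text
time: 14.4
tcp_pos: [432.2, -186.2, 204.2]
tool_rot: [2.225, 2.217, -0.0]
ft_force: [0.5, -0.8, -2.1]
finger_gap: 0.685
gripper_force: 44.3
```

>>> {"op": "play_rows", "data": {"deltas": [[-0.035,-0.004,0,0,0,0,-0.3],[-0.014,0,0,0,0,0.17,-0.3],[0,0,0,0,0,0.17,-0.3],[0,0,0,0,0,0.18,-0.3],[0,0,0,0,0,0,-0.3]]}}

```text
time: 15.02
tcp_pos: [428.6, -233.1, 203.9]
tool_rot: [2.718, 1.574, -0.0]
ft_force: [0.3, 0.2, -1.4]
finger_gap: 0.686
gripper_force: 44.3
```

```bash
cat > g.py <<'E'
from h import *
s=get_state(); Rm=R.from_rotvec(s['tool_rot']).as_matrix(); a=np.radians(-30); Rz=np.array([[np.cos(a),-np.sin(a)],[np.sin(a),np.cos(a)]])
print('tcp',s['tcp_pos'].round(1),'mouth xy',(Rz.T@(s['tcp_pos'][:2]-[450,-243.5])).round(2),'tooly yaw',np.degrees(np.arctan2(Rm[1,1],Rm[0,1])).round(2),'F',s['ft_force'].round(1),'gap',s['finger_gap'],'tilt',Rm[:2,2].round(4))
E
python3 - <<'E'
from g import *
im,p=cloud('wrist'); np.save('w4.npy',p); cv2.imwrite('pics/w4.png',cv2.resize(im[:,:,::-1],(800,600)))
E
```

```text
tcp [ 428.6 -233.1  203.9] mouth xy [-23.76  -1.71] tooly yaw -29.85 F [ 0.3  0.2 -1.4] gap 0.6864050503613582 tilt [ 0.0001 -0.0002]
```

View pics/w4.png

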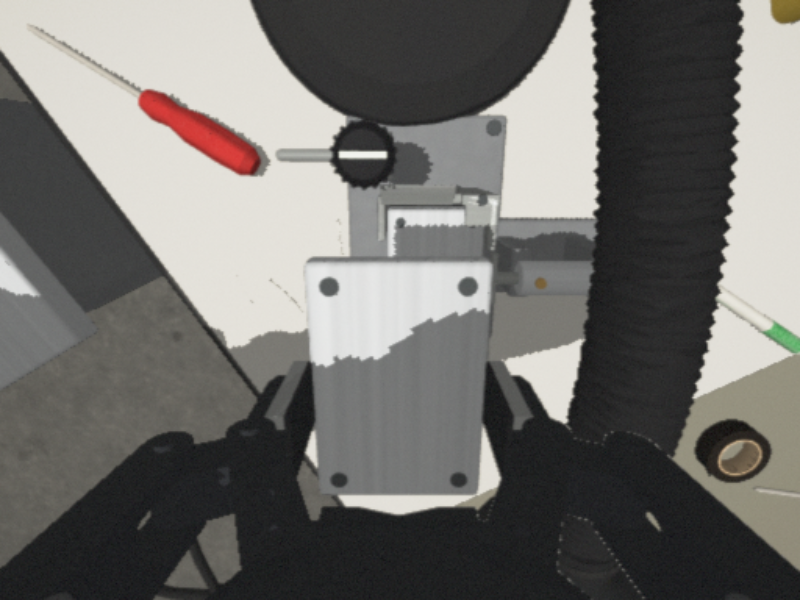

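```bash
python3 - <<'E'
from g import *
p=np.load('w4.npy').reshape(-1,3); z=p[:,2]; m=(p[:,:2]-[450,-243.5])@Rz
k=(z>127)&(z<140)&(abs(m[:,0]+40)<25)&(abs(m[:,1]-76)<22); print('knob',cv2.minAreaRect(m[k].astype(np.float32)),np.median(z[k]))
k=(z>195)&(abs(m[:,0]+24)<50)&(abs(m[:,1])<60)&(z<225)
Q=np.c_[m[k],z[k]]; k2=Q[:,2]<218; print('blank',k2.sum(),np.percentile(Q[k2],[1,50,99],axis=0).round(1),cv2.minAreaRect(Q[k2][:,:2].astype(np.float32)))
A=np.c_[Q[k2][:,:2],np.ones(k2.sum())]; print('plane',np.linalg.lstsq(A,Q[k2][:,2],rcond=None)[0])
for b in np.arange(36,66,2):
    k=(m[:,1]>=b)&(m[:,1]<b+2)&(m[:,0]>-25)&(m[:,0]<10); print(b,np.median(z[k]).round() if k.sum() else '-',end=' ')
print()
for b in np.arange(-36,-22,1):
    k=(m[:,0]>=b)&(m[:,0]<b+1)&(m[:,1]>30)&(m[:,1]<42); print(b,np.median(z[k]).round() if k.sum() else '-',end=' ')
E
```

```text
tcp [ 428.6 -233.1  203.9] mouth xy [-23.71  -1.67] tooly yaw -29.73 F [-1.1  0.4 -0.7] gap 0.6863030536880321 tilt [ 0.0001 -0.0002]
knob ((-39.655879974365234, 76.35655975341797), (32.19845962524414, 31.859479904174805), 75.30437469482422) 133.23496605810737
blank 17098 [[-51.8 -44.1 211.5]
 [-22.7   6.3 216.1]
 [  6.6  43.7 217.5]] ((-22.67395782470703, -1.15216064453125), (81.55177307128906, 90.65164184570312), 0.46319296956062317)
plane [-7.64893301e-04 -7.01961771e-03  2.16017285e+02]
36 216.0 38 216.0 40 216.0 42 214.0 44 76.0 46 - 48 80.0 50 83.0 52 85.0 54 87.0 56 88.0 58 89.0 60 12.0 62 11.0 64 11.0 
-36 216.0 -35 216.0 -34 216.0 -33 216.0 -32 216.0 -31 216.0 -30 216.0 -29 216.0 -28 216.0 -27 216.0 -26 216.0 -25 216.0 -24 216.0 -23 216.0
```

>>> {"op": "play_rows", "data": {"deltas": [[0.0012,0,0.02,0,0,0,-0.3],[0,0,0.035,0,0,0,-0.3],[0,0,0.035,0,0,0,-0.3],[0,0,0.02,0,0,0,-0.3],[0,0,0.006,0,0,0,-0.3]]}}

```text
time: 15.7
tcp_pos: [428.7, -231.9, 86.6]
tool_rot: [-2.716, -1.575, 0.002]
ft_force: [0.1, 0.5, -1.2]
finger_gap: 0.688
gripper_force: 44.3
```

>>> {"op": "play_rows", "data": {"deltas": [[0,0,0.004,0,0,0,-0.3],[0,0,0,0,0,0,-0.3]]}}

```text
time: 15.95
tcp_pos: [429.8, -232.5, 84.1]
tool_rot: [2.719, 1.572, 0.001]
ft_force: [0.8, 0.1, -2.8]
finger_gap: 0.688
gripper_force: 44.3
```

```bash
python3 g.py
```

```text
tcp [ 429.8 -232.5   84.1] mouth xy [-22.98  -0.54] tooly yaw -29.92 F [ 0.8  0.1 -2.8] gap 0.6880522594874982 tilt [ 0.001  -0.0005]
```

>>> {"op": "play_rows", "data": {"deltas": [[0,0,0.003,0,0,0,-0.3],[0,0,0.002,0,0,0,-0.3],[0,0,0,0,0,0,-0.3]]}}

```text
time: 16.32
tcp_pos: [429.6, -232.4, 78.8]
tool_rot: [2.72, 1.571, 0.0]
ft_force: [-0.2, -0.3, 0.8]
finger_gap: 0.684
gripper_force: 44.5
```

>>> {"op": "play_rows", "data": {"deltas": [[0,0,0.001,0,0,0,-0.3],[0,0,0,0,0,0,-0.3]]}}

```text
time: 16.58
tcp_pos: [429.6, -232.5, 77.8]
tool_rot: [2.72, 1.571, 0.0]
ft_force: [-1.5, 0.4, 4.5]
finger_gap: 0.681
gripper_force: 44.9
```

Contact with the stack. Releasing gently, then lifting clear.

>>> {"op": "play_rows", "data": {"deltas": [[0,0,-0.0005,0,0,0,0.45],[0,0,0,0,0,0,0.6],[0,0,0,0,0,0,0.75],[0,0,0,0,0,0,0.75]]}}

```text
time: 17.08
tcp_pos: [429.3, -232.3, 77.9]
tool_rot: [-2.72, -1.572, 0.0]
ft_force: [0.2, -0.3, -0.5]
finger_gap: 0.872
gripper_force: 0.0
```

>>> {"op": "play_rows", "data": {"deltas": [[0,0,-0.02,0,0,0,0.75],[0,0,-0.04,0,0,0,0.75],[0,0,-0.04,0,0,0,-1],[0,0,-0.02,0,0,0,-1],[0,0,0,0,0,0,-1]]}}

```text
time: 17.7
tcp_pos: [430.3, -232.8, 199.4]
tool_rot: [2.718, 1.57, 0.002]
ft_force: [0.4, -0.4, 0.5]
finger_gap: 0.239
gripper_force: 0.0
```

```bash
python3 - <<'E'
from g import *
im,P=cloud('wrist'); cv2.imwrite('pics/w5.png',cv2.resize(im[:,:,::-1],(800,600)))
p=P.reshape(-1,3); z=p[:,2]; m=(p[:,:2]-[450,-243.5])@Rz
k=(z>86)&(z<96)&(abs(m[:,0]+20)<55)&(abs(m[:,1])<47); q=np.c_[m[k],z[k]]
print(k.sum(),np.percentile(q,[2,50,98],axis=0).round(1),cv2.minAreaRect(q[:,:2].astype(np.float32)))
print(np.linalg.lstsq(np.c_[q[:,:2],np.ones(len(q))],q[:,2],rcond=None)[0].round(3))
E
```

```text
tcp [ 430.3 -232.8  199.4] mouth xy [-22.46  -0.56] tooly yaw -29.98 F [ 0.4 -0.4  0.5] gap 0.23871589141781824 tilt [ 0.0029 -0.0018]
5675 [[-50.8 -42.1  89.3]
 [-22.5   3.8  91. ]
 [  6.6  43.9  92.4]] ((-8.760128021240234, -0.27338409423828125), (87.0228042602539, 92.68289947509766), 0.15779979526996613)
[-4.0000e-03 -1.0000e-03  9.0864e+01]
```

View pics/w5.png

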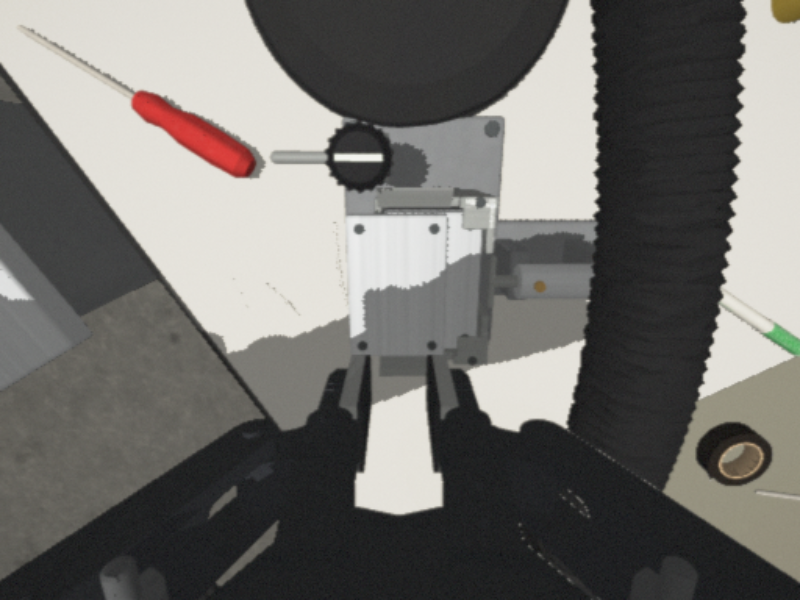

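The wrist view shows the blank at (398,283) lying flat and square on the stack, just in front of the lips at (475,213) and (472,347). The keeper arm points away. Now pressing with shut fingers.

>>> {"op": "play_rows", "data": {"deltas": [[0.0005,0.006,0.03,0,0,0,-1],[0,0.006,0.04,0,0,0,-1],[0,0,0.02,0,0,0,-1],[0,0,0.01,0,0,0,-1],[0,0,0,0,0,0,-1]]}}

```text
time: 18.38
tcp_pos: [439.3, -237.4, 97.1]
tool_rot: [-2.718, -1.571, 0.002]
ft_force: [0.2, -0.6, 1.6]
finger_gap: -0.002
gripper_force: 0.0
```

>>> {"op": "play_rows", "data": {"deltas": [[0,0,0.004,0,0,0,-1],[0,0,0.004,0,0,0,-1],[0,0,0,0,0,0,-1]]}}

```text
time: 18.75
tcp_pos: [440.2, -238.1, 90.3]
tool_rot: [2.72, 1.571, 0.001]
ft_force: [-0.3, 0.3, -0.2]
finger_gap: -0.002
gripper_force: 0.0
```

```bash
python3 g.py
```

```text
tcp [ 440.2 -238.1   90.3] mouth xy [-11.16  -0.17] tooly yaw -29.97 F [-0.3  0.3 -0.2] gap -0.002297503496771842 tilt [ 0.0006 -0.0004]
```

>>> {"op": "play_rows", "data": {"deltas": [[0,0,0.003,0,0,0,-1],[0,0,0.003,0,0,0,-1],[0,0,0,0,0,0,-1]]}}

```text
time: 19.12
tcp_pos: [440.3, -238.1, 84.4]
tool_rot: [2.72, 1.571, 0.0]
ft_force: [-1.5, 0.4, 7.0]
finger_gap: -0.003
gripper_force: 3.1
```

>>> {"op": "play_rows", "data": {"deltas": [[0,0,0.003,0,0,0,-1],[0,0,0.002,0,0,0,-1],[0,0,0,0,0,0,-1]]}}

```text
time: 19.5
tcp_pos: [440.4, -238.1, 79.5]
tool_rot: [2.72, 1.571, 0.0]
ft_force: [-1.5, 1.2, 8.0]
finger_gap: -0.005
gripper_force: 4.0
```

>>> {"op": "play_rows", "data": {"deltas": [[0,0,0.002,0,0,0,-1],[0,0,0.0015,0,0,0,-1],[0,0,0,0,0,0,-1]]}}

```text
time: 19.88
tcp_pos: [440.4, -238.1, 76.2]
tool_rot: [2.719, 1.571, 0.0]
ft_force: [-1.5, 0.1, 9.2]
finger_gap: 0.0
gripper_force: 4.6
```

```bash
python3 - <<'E'
from g import *
for n in ('wrist','side'):
    im,P=cloud(n)
    cv2.imwrite('n_%s.png'%n,im[:,:,::-1])
    p=P.reshape(-1,3); z=p[:,2]; m=(p[:,:2]-[450,-243.5])@Rz
    print(n)
    for lo,hi in ((-42,-16),(16,42)):
      for b in range(-60,40,4):
        k=(m[:,0]>=b)&(m[:,0]<b+4)&(m[:,1]>lo)&(m[:,1]<hi)&(z<100); print(b,np.median(z[k]).round(1) if k.sum()>3 else '-',end=' ')
      print()
E
```

```text
tcp [ 440.4 -238.1   76.2] mouth xy [-10.99  -0.1 ] tooly yaw -29.97 F [-1.5  0.1  9.2] gap 0.00044428308363422906 tilt [ 0.0008 -0.0007]
wrist
-60 - -56 - -52 76.7 -48 77.1 -44 77.1 -40 77.3 -36 76.9 -32 77.0 -28 - -24 - -20 - -16 - -12 - -8 - -4 - 0 - 4 - 8 67.2 12 67.1 16 67.2 20 67.2 24 67.1 28 66.5 32 65.3 36 67.3 
-60 11.1 -56 11.0 -52 76.7 -48 77.0 -44 77.2 -40 77.1 -36 77.1 -32 77.2 -28 77.1 -24 77.1 -20 77.1 -16 77.1 -12 77.1 -8 77.0 -4 77.2 0 77.2 4 76.9 8 67.1 12 67.1 16 67.2 20 67.6 24 67.6 28 76.5 32 84.8 36 84.4 
side
-60 8.5 -56 38.7 -52 72.9 -48 11.2 -44 43.3 -40 32.6 -36 29.4 -32 74.3 -28 - -24 71.8 -20 43.4 -16 73.3 -12 73.5 -8 - -4 - 0 - 4 - 8 - 12 - 16 - 20 - 24 - 28 79.2 32 76.5 36 - 
-60 8.2 -56 40.8 -52 68.8 -48 10.4 -44 50.7 -40 27.9 -36 33.8 -32 74.4 -28 - -24 - -20 - -16 - -12 - -8 - -4 - 0 - 4 - 8 - 12 - 16 - 20 - 24 - 28 81.5 32 81.2 36 -
```

The blank is flat with its top about 3 mm under the lips. Dragging back.

>>> {"op": "play_rows", "data": {"deltas": [[0,0.003,0,0,0,0,-1],[0,0.004,0,0,0,0,-1],[0,0.004,0,0,0,0,-1],[0,0,0,0,0,0,-1]]}}

```text
time: 20.48
tcp_pos: [450.3, -243.6, 76.3]
tool_rot: [2.719, 1.571, 0.001]
ft_force: [-0.5, 0.3, 8.4]
finger_gap: -0.001
gripper_force: 4.5
```

```bash
cat > c.py <<'E'
from g import *
im,P=cloud('wrist'); cv2.imwrite('n.png',im[:,:,::-1])
p=P.reshape(-1,3); z=p[:,2]; m=(p[:,:2]-[450,-243.5])@Rz
for b in range(-58,40,2):
    k=(m[:,0]>=b)&(m[:,0]<b+2)&(m[:,1]>18)&(m[:,1]<34)&(z<100); print(b,np.median(z[k]).round(1) if k.sum()>3 else '-',end=' ')
E
python3 c.py
```

```text
tcp [ 450.3 -243.6   76.3] mouth xy [0.32 0.01] tooly yaw -29.97 F [-0.5  0.3  8.4] gap -0.001364026998383455 tilt [ 0.0012 -0.0008]
-58 10.7 -56 11.1 -54 11.2 -52 11.3 -50 11.2 -48 - -46 - -44 - -42 76.1 -40 77.2 -38 77.3 -36 77.2 -34 77.4 -32 77.2 -30 77.2 -28 77.2 -26 77.2 -24 77.4 -22 77.3 -20 77.2 -18 77.3 -16 77.3 -14 77.3 -12 77.4 -10 77.3 -8 77.3 -6 77.3 -4 77.1 -2 77.2 0 77.2 2 77.2 4 77.3 6 77.2 8 77.3 10 77.2 12 77.2 14 77.2 16 77.2 18 76.5 20 67.3 22 67.2 24 67.2 26 67.4 28 66.8 30 74.0 32 84.5 34 84.9 36 84.6 38 -
```

It follows the fingertip without slipping. I'll slide it the rest of the way.

>>> {"op": "play_rows", "data": {"deltas": [[0,0.004,0,0,0,0,-1],[0,0.004,0,0,0,0,-1],[0,0.003,0,0,0,0,-1],[0,0.001,0,0,0,0,-1],[0,0,0,0,0,0,-1]]}}

```text
time: 21.15
tcp_pos: [460.3, -249.4, 76.2]
tool_rot: [2.72, 1.571, 0.0]
ft_force: [-2.5, 1.6, 9.2]
finger_gap: -0.001
gripper_force: 4.5
```

```bash
python3 c.py
```

```text
tcp [ 460.3 -249.4   76.2] mouth xy [11.89  0.02] tooly yaw -29.97 F [-2.5  1.6  9.2] gap -0.0006003893163911835 tilt [ 0.0006 -0.0005]
-58 11.1 -56 10.9 -54 11.0 -52 11.2 -50 - -48 - -46 - -44 - -42 - -40 - -38 56.5 -36 57.1 -34 - -32 - -30 76.6 -28 77.2 -26 77.1 -24 77.3 -22 77.3 -20 77.4 -18 77.3 -16 77.2 -14 77.3 -12 77.3 -10 77.2 -8 77.2 -6 77.2 -4 77.2 -2 77.2 0 77.2 2 77.3 4 77.1 6 77.2 8 77.3 10 77.1 12 77.2 14 77.0 16 77.2 18 77.2 20 77.1 22 77.0 24 77.1 26 77.2 28 76.9 30 76.5 32 84.8 34 84.9 36 84.4 38 -
```

>>> {"op": "play_rows", "data": {"deltas": [[0,0.001,0,0,0,0,-1],[0,0.001,0,0,0,0,-1],[0,0,0,0,0,0,-1]]}}

```text
time: 21.58
tcp_pos: [461.2, -250.0, 76.0]
tool_rot: [-2.72, -1.571, 0.001]
ft_force: [-3.4, 2.4, 10.5]
finger_gap: -0.003
gripper_force: 4.7
```

```bash
python3 - <<'E'
from c import *
for b in np.arange(-34,-26,.5):
    k=(m[:,0]>=b)&(m[:,0]<b+.5)&(m[:,1]>18)&(m[:,1]<40)&(z<100); print(b,np.median(z[k]).round(1) if k.sum()>3 else '-',end=' ')
E
```

```text
tcp [ 461.2 -250.    76. ] mouth xy [12.96  0.02] tooly yaw -29.96 F [-3.4  2.4 10.5] gap -0.0032383741349847834 tilt [-0.0011  0.0001]
-58 11.1 -56 11.3 -54 11.1 -52 11.1 -50 - -48 - -46 - -44 - -42 - -40 - -38 56.4 -36 56.9 -34 57.0 -32 - -30 75.0 -28 76.8 -26 77.1 -24 76.9 -22 76.9 -20 76.9 -18 77.0 -16 77.0 -14 76.9 -12 76.9 -10 77.1 -8 77.0 -6 76.9 -4 77.0 -2 76.9 0 76.9 2 76.8 4 77.0 6 76.8 8 76.9 10 76.8 12 76.8 14 77.0 16 76.9 18 76.8 20 77.0 22 76.8 24 76.9 26 76.9 28 76.8 30 76.7 32 84.6 34 85.1 36 84.7 38 - -34.0 57.0 -33.5 57.6 -33.0 - -32.5 - -32.0 - -31.5 - -31.0 - -30.5 - -30.0 - -29.5 - -29.0 - -28.5 74.8 -28.0 75.7 -27.5 76.6 -27.0 76.9 -26.5 76.8
```

It is at the wall, with drag force rising. Lifting straight up.

>>> {"op": "play_rows", "data": {"deltas": [[0,0,-0.002,0,0,0,-1],[0,0,-0.002,0,0,0,-1],[0,0,-0.003,0,0,0,-1],[0,0,-0.005,0,0,0,-1],[0,0,-0.01,0,0,0,-1]]}}

```text
time: 22.25
tcp_pos: [461.4, -250.3, 97.6]
tool_rot: [-2.72, -1.571, 0.001]
ft_force: [-0.3, -0.3, -0.3]
finger_gap: -0.0
gripper_force: 0.0
```

>>> {"op": "play_rows", "data": {"deltas": [[0,0,-0.04,0,0,0,-1],[0,-0.01,-0.05,0,0,0,-1],[0,-0.03,-0.02,0,0,0,-1],[0,0,0,0,0,0,-1]]}}

```text
time: 22.75
tcp_pos: [426.7, -230.2, 209.6]
tool_rot: [2.717, 1.57, 0.001]
ft_force: [0.4, 0.1, 0.0]
finger_gap: 0.0
gripper_force: 0.0
```

```bash
python3 - <<'E'
from c import *
cv2.imwrite('pics/w6.png',cv2.resize(im[:,:,::-1],(800,600)))
print()
for lo,hi in ((-40,-20),(-10,10),(20,40)):
  for b in np.arange(-34,-26,1):
    k=(m[:,0]>=b)&(m[:,0]<b+1)&(m[:,1]>lo)&(m[:,1]<hi)&(z<100); print(b,np.median(z[k]).round(1) if k.sum()>3 else '-',end=' ')
  print()
k=(z>120)&(z<140)&(abs(m[:,0]+40)<25)&(abs(m[:,1]-76)<22); print('knob',np.median(z[k]))
E
```

```text
tcp [ 426.7 -230.2  209.6] mouth xy [-26.83  -0.14] tooly yaw -29.96 F [0.4 0.1 0. ] gap 0.0003773215668459026 tilt [ 0.0023 -0.0024]
-58 10.8 -56 11.3 -54 10.8 -52 11.2 -50 11.2 -48 11.1 -46 11.0 -44 11.0 -42 10.8 -40 10.9 -38 55.9 -36 57.1 -34 56.3 -32 11.8 -30 70.7 -28 80.7 -26 81.1 -24 81.3 -22 81.2 -20 81.0 -18 81.0 -16 81.3 -14 81.0 -12 81.1 -10 81.1 -8 80.9 -6 80.8 -4 81.2 -2 81.2 0 80.8 2 80.8 4 81.1 6 81.2 8 81.2 10 81.2 12 80.9 14 81.1 16 81.1 18 81.1 20 80.8 22 80.8 24 81.0 26 81.1 28 81.2 30 80.9 32 84.7 34 84.9 36 - 38 - 
-34 56.6 -33 56.4 -32 41.6 -31 - -30 70.5 -29 79.8 -28 80.9 -27 - 
-34 11.0 -33 11.2 -32 11.3 -31 - -30 70.8 -29 79.8 -28 80.6 -27 80.4 
-34 56.5 -33 56.5 -32 22.1 -31 11.3 -30 70.7 -29 - -28 80.4 -27 80.8 
knob 133.3714701815631
```

View pics/w6.png

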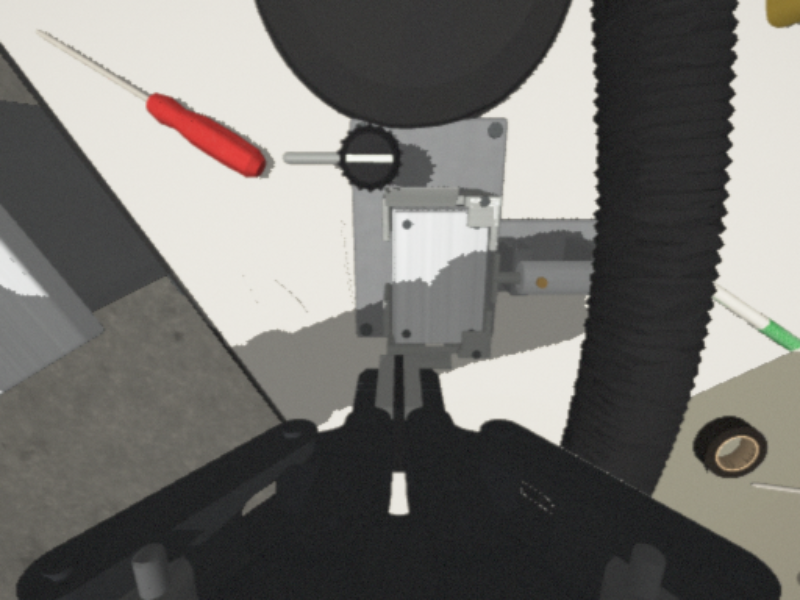

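The wrist view shows the third blank under both lips, at (482,213) and (475,345). It lies flat at lip height with its front edge at mouth x of about -29. The knob is still raised and the keeper arm at (312,158) points away.

```bash
python3 -c "
from workcell import *
print(close_job())"
```

```text
the job is handed in; nothing more can be done
None
```

The job is handed in, and no result came back. At the last look the keeper arm was raised in its rest notch and the third blank lay flat at lip height, fully back under both lips.

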